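# Put the lost whistle away in the click-shut tray

### The job

Press the release button on top of the lost-property case so that its tray pops out, lay (do not drop) the wooden whistle in the tray, then push the tray in until you feel it click and it stays shut by itself. The latch is light: never press the button or shove the tray with more than about 15 N. Leave the other things where they lie.

Things in the scene. Friction and masses are not known exactly. Their poses are not given: they have to be found in the camera images.
- case: Grey steel case (all sizes here in mm unless m is said) bolted to the bench, 130 deep (its x) x 150 wide (its y) x 60 high. Origin: centre of its underside on the bench; x points from its open front to its back, so the tray comes out towards -x; z up. Its front opening is at x = -65.
- tray: Open aluminium tray with a plywood front. Origin: centre of its inner floor, 14 above the bench; axes as the case's; slides along x. Inner space 95 (x) x 120 (y) x 28 deep, all of it clear of the case when out. Front panel 8 thick, 142 wide, 6 to 50 above the bench; its flat outer face (no handle) is at x = -55.5 and stands 30 ahead of the case front when shut.
- tray_slide (a joint): How far the tray is out, m: 0.085 fully out, 0 shut. A spring drives it out, 4 N near shut. To shut, it must go in past 0 until the latch clicks, then let go it settles back to 0. How far past is not visible and differs by case: 0.002 to 0.016. The push needed is up to 5 N on the way, about 8 N at the click; 0.002 past the click is a rigid stop. Let go too soon, it slides out again. Push at 10 mm/s or less.
- button: Round steel push button, 30 across, on the roof of the case; it sticks up 18. Origin: centre of its top face, 78 above the bench when up; its z is up. 15 behind the case's origin (case +x).
- button_travel (a joint): How far the button is pressed, in m: 0 up. It takes about 2 N at first and 4 N at 0.0085, where it meets a rubber bumper (2.5 N more for each further mm; rigid at 0.0135); the tray is let go at about 0.005 to 0.009.
- whistle: Carved pine whistle lying on the bench, 66 long (its x) x 24 wide (y) x 24 high, the mouthpiece end (its last 24 at +x) only 15 high. Origin: centre of its underside; z up. About 30 g. Grip it across its width, at or a little behind its middle.
- boat: Wooden toy boat hull with cabin and mast stub, 96 x 42 x 54 high, loose; to be left alone. Origin: centre of its underside, about.
- keydisc: Chrome key-ring disc, 36 across, 5 thick, with a wire ring at +x reaching 42 from its centre, loose; to be left alone. Origin: centre of the disc's underside.
- protractor: Orange plastic half-round protractor, 100 x 57 x 4 thick, loose; to be left alone. Origin: middle of its straight edge, arc towards +y.
- vise: Cast green bench vise, 180 long x 100 wide x 111 high, bolted down; to be kept clear of. Origin: centre of its base; its screw handle is on its -x side, which faces away from the robot.
Mind the look-alikes: they are no part of the job. What is shaped like the case but red is not meant.

How it is judged:
By the outcome, as a careful person would: the job done as asked, in the order asked, and still so for the second after the job is handed in, with the robot touching nothing.
It also fails if it takes over 67 s, if anything falls off the work surface, if the arm or the gripper's body presses on something with over 40 N, if the wrist force passes 120 N, or if a joint passes its speed limit or range.

### The arm

A 6-joint arm with a two-finger parallel gripper is mounted at the origin on the work surface. World frame = base frame: x ahead of the robot, y to its left, z up, the work surface at z = 0. Lengths are in m, angles in degrees, forces in N, time in s.
With the tool pointing down it reaches from about 0.4 to 0.825 m from the base axis. Payload 7 kg.
Tool frame: the origin (TCP) lies on the centre line of the jaws, within the pads' length; the fingertips stand 19 mm ahead of it and the grasp point (between the pads) is the TCP; z points along the fingers, y is the line along which they close (so a half turn about z gives the same grasp; the last joint's range is limited). The gripper opens to 88 mm and grips with 3 to 60 N. Pads are 19 mm wide; open, the fingers measure 130 mm over their backs; the gripper's body (78 mm by 193 mm) begins 47 mm behind the grasp point.
Start: joints at [80.392, 20.546, 0.682, 0, -70.136, -16.507], TCP at [0.297, 0.606, 0.206] pointing down, gripper open.
Joint ranges: [-176.03, 176.03], [-82.01, 121.73], [-58.28, 71.71], [-173.87, 95.51], [-174.79, -0.11], [-173.66, 173.66]. Speed limits (degrees/s): [136.94, 136.94, 172.46, 180, 180, 180].

### API

Orientations are given as [roll, pitch, yaw] about the fixed x, y, z axes, in that order (R = Rz(yaw) Ry(pitch) Rx(roll)).
In Python, from plant import * gives the robot as it stands. The module is installed in compiled form; this text tells all that it offers.
- The arm moves only by the tool play_rows, never from a script. Its argument "deltas" is a list of rows, each a list of 6 numbers: the shift along the world's x, y, z scaled (see below), then the turn, a rotation vector about the world's x, y, z scaled (see below). A call has 1 to 10 rows; each row shifts and turns the commanded pose from where the row before left it; what a row does not reach is not made up. The controller multiplies each number of a shift by 800 mm and each number of a turn by 180 degrees. A row lasts 1/10 s, in which the tool goes at most 50 mm and 8.59 degrees, less where a joint would pass 70% of its speed; a pose out of reach is approached as far as the arm can. A call with a number of a shift or a turn outside -1 to 1 is refused whole. A call with a gripper value outside its range is refused whole. "gripper" is the gripper command: -1 is shut, 1 is fully open, values between are in proportion, set as the call begins (left out, the last holds). The fingers move at their own pace and stop on an object; the grip force is fixed at half the most. Time passes only in rows, so rows that do not move let the fingers close. It gives the time, the measured TCP pose, the force, the opening and the grip force at its end, in the units of the state.
- get_obs(): the state, without advancing time (a new reading comes with each control period).
- snapshot(name): name is "scene" or "top" or "wrist"; returns (picture, depth): 480x640x3 uint8, blue, green, red; 480x640 float32, m along the optical axis (not along the pixel's ray), 0 where there is no reading.
- camera_model(name): a dict with "fx", "fy", "cx", "cy" (pixels), "world_to_cam" (4x4, takes a point from world to camera coordinates). Camera axes: x right, y down, z forward; pixel columns grow to the right and rows downward; lengths in m; the calibration is good to about 2 mm. A picture is of the moment at which its call begins: read the wrist's pose just before it. camera_model takes no time and is no camera call; for the wrist camera it gives the pose at the moment of the call.
- close_job(): hands the job in; it is judged then, once.
The state is a dict: "clock": time; "joint_pos": joint angles; "qvel": joint speeds; "tau": joint torques, N m; "tool_pos": TCP position; "orientation": TCP orientation; "force": force on the tool from outside, world axes, zero at the start; "moment": the same for the moment, N m; "opening": finger opening in m; "gripper_force": force on a finger pad.
Only numpy, scipy, OpenCV 4.12 (cv2) and the standard library are available. Lean on these libraries where they do the work, as an engineer would, in place of code of your own. Each camera call takes 0.05 s, during which the arm holds its last target. There are 200 camera calls.

## Working session

There is one attempt and no reset: what is moved stays moved. The work goes in short steps, Python scripts to look and compute and a tool call to move; the robot and the scene stay as the last step left them, time stands still between calls to the robot, and variables do not carry over. Pictures are saved under pics/ and viewed, at most 12 in all, crops included, and the job is handed in when it is done.

Besides the shell and the picture viewer there is one more tool, called by a JSON object that holds its "fn" and its "kwargs", one argument or row to a line. play_rows: Moves the arm, as the interface text tells. Its arguments: {"type":"object","properties":{"deltas":{"type":"array","items":{"type":"array","items":{"type":"number","minimum":-1,"maximum":1}}},"gripper":{"type":"number"}},"required":["deltas"]}

```bash
mkdir -p pics; cat > h.py <<'E'
from plant import *
import numpy as np, cv2
def snap(n,f):
    m=camera_model(n); p,d=snapshot(n); cv2.imwrite('pics/'+f+'.png',p); np.savez('pics/'+f+'.npz',p=p,d=d,K=[m[k] for k in('fx','fy','cx','cy')],T=np.array(m['world_to_cam'])); return p,d
def load(f):
    z=np.load('pics/'+f+'.npz'); return z['p'],z['d'],z['K'],z['T']
def ray(f,u,v,z):
    _,_,K,T=load(f); C=np.linalg.inv(T); r=C[:3,:3]@[(u-K[2])/K[0],(v-K[3])/K[1],1]; o=C[:3,3]
    return o+r*(z-o[2])/r[2]
def cloud(f):
    p,d,K,T=load(f); v,u=np.indices(d.shape); C=np.linalg.inv(T)
    P=np.stack([(u-K[2])/K[0]*d,(v-K[3])/K[1]*d,d],-1); return P@C[:3,:3].T+C[:3,3]
E
python3 - <<'E'
from h import *
print(get_obs())
snap('top','top0');snap('scene','scene0')
E
```

```text
{'clock': 0.0, 'joint_pos': array([ 8.03891717e+01,  2.05930834e+01,  6.34297113e-01, -1.93460003e-02,
       -7.01352812e+01, -1.65065438e+01]), 'qvel': array([-0.03040479, -0.0249379 , -0.02135407,  0.00385755, -0.05273368,
       -0.01419987]), 'tau': array([ 1.42080757e-03, -5.82723856e+01,  2.93050396e+01,  6.99701115e+00,
        7.12331981e-03, -1.60876893e-04]), 'tool_pos': array([0.29694942, 0.60560135, 0.20491052]), 'orientation': array([ 1.79904642e+02, -9.29257567e-03, -2.61239531e+01]), 'force': array([ 0.45977024,  0.29587385, -1.29265067]), 'moment': array([ 0.02241048,  0.02326564, -0.02548709]), 'gripper_force': 0.0, 'opening': 0.08750059952492205}
```

View pics/top0.png

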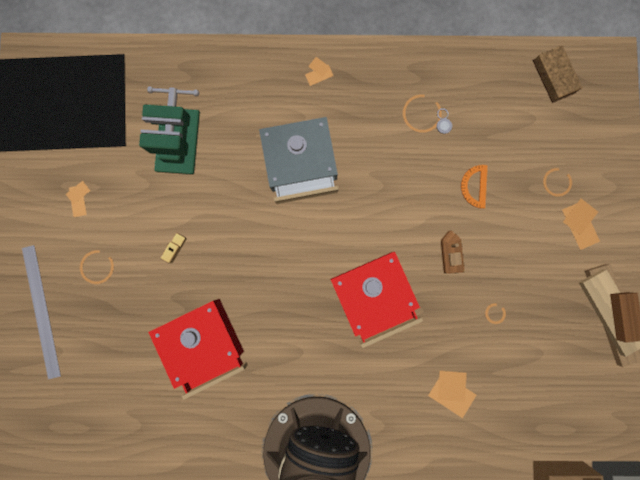

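View pics/scene0.png

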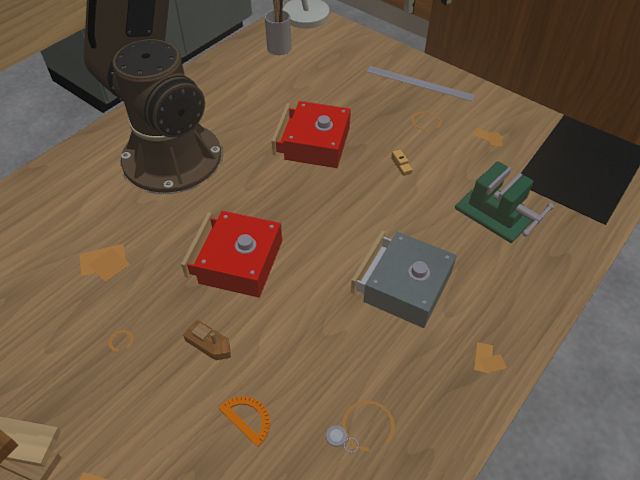

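The top view shows the grey case at (299,155), its button at (297,145) and its front panel towards the image bottom. Red decoy cases are at (376,297) and (197,345). Whistle candidates are the small yellow carved piece at (173,248), the brown boat at (453,252) and the wood offcuts at (615,315) and (556,73). By its description the yellow piece is the whistle, and I'll check it in a crop.

```bash
python3 - <<'E'
from h import *
p,d,K,T=load('top0'); print(K,np.linalg.inv(T).round(3))
t=T@[.297,.606,.205,1]; print('tcp px',K[0]*t[0]/t[2]+K[2],K[1]*t[1]/t[2]+K[3])
P=cloud('top0')
print('base',ray('top0',317,450,0),'button',ray('top0',297,145,.078),P[145,297])
hsv=cv2.cvtColor(p,cv2.COLOR_BGR2HSV)
for (u,v,w) in((173,248,22),): 
    print(hsv[v-2:v+3,u-2:u+3].reshape(-1,3)[:6], hsv[v,u-20])
# whistle by height
sub=(P[...,2]>.008)&(P[...,2]<.05); 
m=np.zeros_like(sub); m[225:272,150:198]=1; m&=sub
v,u=np.nonzero(m); print(len(u)); q=P[v,u]; print(q.min(0),q.max(0))
# case roof
r=(np.abs(P[...,2]-.06)<.006); mm=np.zeros_like(r); mm[100:215,240:360]=1; r&=mm
g=r&(hsv[...,1]<120)
q=P[g][:,:2].astype(np.float32); print(len(q),cv2.minAreaRect(q*1000))
c1=cv2.resize(p[215:285,130:220],None,fx=4.4,fy=4.4,interpolation=cv2.INTER_CUBIC)
c2=cv2.resize(p[105:210,245:355],None,fx=3.6,fy=3.6,interpolation=cv2.INTER_CUBIC)
o=np.zeros((400,800,3),np.uint8);o[:c1.shape[0],:c1.shape[1]]=c1;o[:c2.shape[0],400:400+c2.shape[1]]=c2[:400];cv2.imwrite('pics/crop0.png',o)
E
```

```text
[438.36187239 438.36187239 325.05746235 235.08086956] [[ 0.005 -0.997  0.071  0.403]
 [-1.    -0.005 -0.002 -0.013]
 [ 0.003 -0.071 -0.997  0.995]
 [ 0.     0.     0.     1.   ]]
tcp px -24.833486474370886 324.0127003890368
base [-0.00058447 -0.00047371  0.        ] button [0.65977516 0.04513863 0.078     ] [0.65971091 0.04512398 0.07822922]
[[ 23 106 215]
 [ 23 107 212]
 [ 23 105 213]
 [ 22 107 214]
 [ 23 106 215]
 [ 22 104 194]] [ 16  97 157]
362
[0.40807794 0.29773255 0.00821268] [0.47330696 0.34736444 0.02855817]
3947 ((636.3135986328125, 40.905330657958984), (159.51690673828125, 150.0897979736328), 10.830915451049805)
```

View pics/crop0.png

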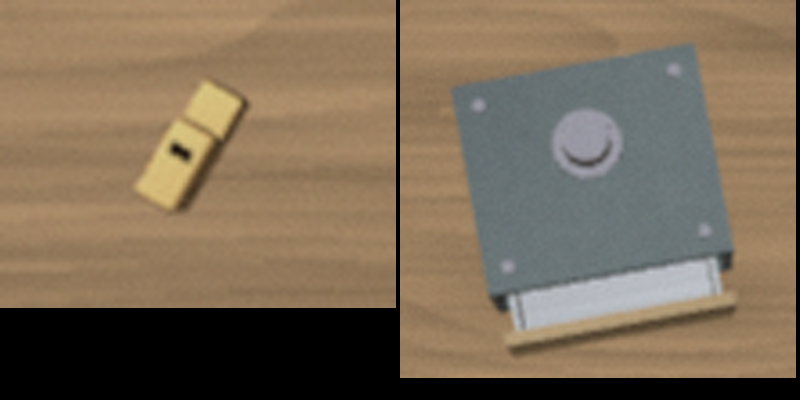

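The crop confirms the whistle, a pine body with a window slot and a lower mouthpiece pointing up and right. It also confirms the grey case with its button, tilted about 10°. Next I'll refine the poses.

```bash
cat > w.py <<'E'
from h import *
def whistle(f,box,z=.024):
    P=cloud(f); m=np.zeros(P.shape[:2],bool); m[box[0]:box[1],box[2]:box[3]]=1
    a=m&(P[...,2]>z-.015)&(P[...,2]<z+.008); b=a&(P[...,2]>z-.004)
    R=cv2.minAreaRect((P[a][:,:2]*1000).astype(np.float32)); print(R, cv2.minAreaRect((P[b][:,:2]*1000).astype(np.float32)))
    print('tall z',np.median(P[b][:,2]))
E
python3 - <<'E'
from w import *
whistle('top0',(225,272,150,198))
p,d,K,T=load('top0'); P=cloud('top0'); hsv=cv2.cvtColor(p,cv2.COLOR_BGR2HSV)
m=np.zeros(d.shape,bool); m[100:215,240:360]=1
print(hsv[160,290],hsv[130,275])
g=m&(np.abs(P[...,2]-.06)<.004)&(hsv[...,0]>75)&(hsv[...,0]<115)&(hsv[...,2]<140)&(hsv[...,1]>30)
g=cv2.morphologyEx(g.astype(np.uint8),cv2.MORPH_OPEN,np.ones((3,3)))>0
R=cv2.minAreaRect((P[g][:,:2]*1000).astype(np.float32)); print('roof',R, np.median(P[g][:,2]))
b=m&(P[...,2]>.073); q=P[b]; print('button',len(q),q.mean(0),cv2.minEnclosingCircle((q[:,:2]*1000).astype(np.float32)))
E
```

```text
((441.4479064941406, 322.59747314453125), (25.486801147460938, 66.42491912841797), 59.801551818847656) ((431.6542663574219, 328.04913330078125), (24.782947540283203, 43.97906494140625), 58.440406799316406)
tall z 0.02401948266340298
[ 95  26 120] [ 98  25 112]
roof ((0.0, 0.0), (0.0, 0.0), 0.0) nan
button 193 [0.60698624 0.03340689 0.27710573] ((539.6520385742188, 19.05994987487793), 140.7914581298828)
  return _methods._mean(a, axis=axis, dtype=dtype,
  ret = ret.dtype.type(ret / rcount)
```

{"fn": "play_rows", "kwargs": {
  "deltas": [
    [0.0324, -0.05, 0, 0, 0, 0.0147],
    [0.0324, -0.05, 0, 0, 0, 0.0147],
    [0.0324, -0.05, 0, 0, 0, 0.0147],
    [0.0324, -0.05, 0, 0, 0, 0.0147],
    [0.0324, -0.05, 0, 0, 0, 0.0147],
    [0.0324, -0.05, 0, 0, 0, 0.0147],
    [0.0324, -0.05, 0, 0, 0, 0.0147],
    [0.0324, -0.05, 0, 0, 0, 0.0147],
    [0.0324, -0.05, 0, 0, 0, 0.0147],
    [0.0324, -0.05, 0, 0, 0, 0.0147]
  ],
  "gripper": -1
}}

```text
clock: 1.1
tool_pos: [0.5569, 0.2042, 0.2057]
orientation: [180.0, 0.0, 0.5]
force: [1.2, 0.5, 0.0]
opening: 0.0134
gripper_force: 0.0
```

{"fn": "play_rows", "kwargs": {
  "deltas": [
    [0.0324, -0.05, 0, 0, 0, 0.0147],
    [0.0324, -0.05, 0, 0, 0, 0.0147],
    [0, 0, 0, 0, 0, 0],
    [0, 0, 0, 0, 0, 0],
    [0, 0, 0, 0, 0, 0]
  ]
}}

```text
clock: 1.6
tool_pos: [0.6077, 0.1264, 0.2055]
orientation: [180.0, 0.0, 5.6]
force: [-0.4, -0.4, -0.1]
opening: 0.0004
gripper_force: 0.0
```

```bash
python3 - <<'E'
from h import *
o=get_obs(); print(o['clock'],o['tool_pos'],o['orientation'],o['force'])
snap('wrist','w1')
p,d,K,T=load('top0'); P=cloud('top0'); hsv=cv2.cvtColor(p,cv2.COLOR_BGR2HSV)
m=np.zeros(d.shape,bool); m[100:215,240:360]=1
g=m&(np.abs(P[...,2]-.06)<.004)&(hsv[...,0]>75)&(hsv[...,2]<140)
g=cv2.morphologyEx(g.astype(np.uint8),cv2.MORPH_OPEN,np.ones((3,3)))>0
print('roof',g.sum(),cv2.minAreaRect((P[g][:,:2]*1000).astype(np.float32)))
b=m&(np.abs(P[...,2]-.078)<.004); q=P[b]; print('button',len(q),q.mean(0),cv2.minEnclosingCircle((q[:,:2]*1000).astype(np.float32)))
E
```

```text
1.6 [0.60769534 0.12641468 0.20551052] [1.79998560e+02 4.14490369e-02 5.62408667e+00] [-0.39036904 -0.41970767 -0.13494581]
roof 3532 ((649.9878540039062, 44.355648040771484), (130.67959594726562, 146.93663024902344), 11.092113494873047)
button 145 [0.66403925 0.04615067 0.0774943 ] ((664.350830078125, 46.37849044799805), 14.952197074890137)
```

View pics/w1.png

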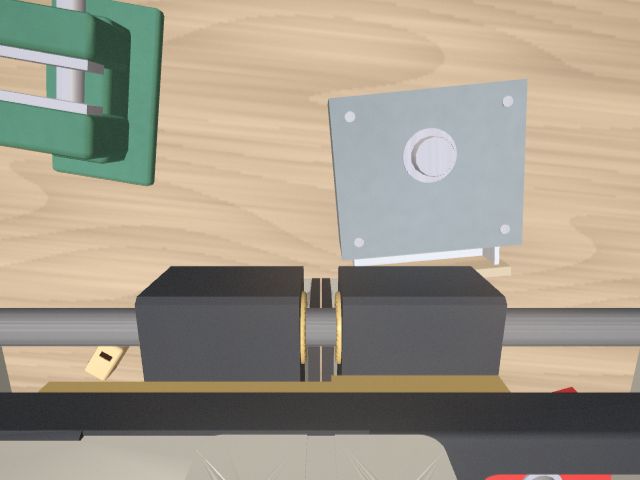

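The wrist view shows the grey case with its button at (434,157) and the tray front at (430,265).

```bash
python3 - <<'E'
from h import *
P=cloud('w1'); m=np.zeros(P.shape[:2],bool); m[60:262,320:535]=1
b=m&(np.abs(P[...,2]-.078)<.004); q=P[b]; print('button',len(q),q.mean(0),cv2.minEnclosingCircle((q[:,:2]*1000).astype(np.float32)))
g=m&(np.abs(P[...,2]-.06)<.004); g=cv2.morphologyEx(g.astype(np.uint8),cv2.MORPH_OPEN,np.ones((5,5)))>0
print('roof',g.sum(),np.median(P[g][:,2]),cv2.minAreaRect((P[g][:,:2]*1000).astype(np.float32)))
E
```

```text
button 1264 [0.66644208 0.04759141 0.07850002] ((666.2923583984375, 47.032508850097656), 14.855914115905762)
roof 29291 0.06093412985235702 ((651.4783325195312, 43.42547607421875), (130.3804473876953, 151.00787353515625), 11.021693229675293)
```

{"fn": "play_rows", "kwargs": {
  "deltas": [
    [0.0181, -0.0248, -0.0325, 0, 0, 0.0075],
    [0.0181, -0.0248, -0.0325, 0, 0, 0.0075],
    [0.0181, -0.0248, -0.0325, 0, 0, 0.0075],
    [0.0181, -0.0248, -0.0325, 0, 0, 0.0075],
    [0, 0, 0, 0, 0, 0],
    [0, 0, 0, 0, 0, 0],
    [0, 0, 0, 0, 0, 0]
  ]
}}

```text
clock: 2.35
tool_pos: [0.6664, 0.0482, 0.1031]
orientation: [-180.0, -0.1, 11.1]
force: [0.1, 1.0, -0.5]
opening: 0.0004
gripper_force: 0.0
```

{"fn": "play_rows", "kwargs": {
  "deltas": [
    [0, 0, -0.00125, 0, 0, 0],
    [0, 0, -0.00125, 0, 0, 0],
    [0, 0, -0.00125, 0, 0, 0],
    [0, 0, -0.00125, 0, 0, 0],
    [0, 0, -0.00125, 0, 0, 0],
    [0, 0, -0.00125, 0, 0, 0],
    [0, 0, -0.00125, 0, 0, 0],
    [0, 0, -0.00125, 0, 0, 0],
    [0, 0, 0, 0, 0, 0],
    [0, 0, 0, 0, 0, 0]
  ]
}}

```text
clock: 3.35
tool_pos: [0.6661, 0.0467, 0.0938]
orientation: [180.0, 0.0, 11.0]
force: [0.1, 0.1, 0.3]
opening: 0.0004
gripper_force: 0.0
```

{"fn": "play_rows", "kwargs": {
  "deltas": [
    [0, 0, -0.00125, 0, 0, 0],
    [0, 0, -0.00125, 0, 0, 0],
    [0, 0, -0.00125, 0, 0, 0],
    [0, 0, 0, 0, 0, 0],
    [0, 0, 0, 0, 0, 0]
  ]
}}

```text
clock: 3.85
tool_pos: [0.6661, 0.0467, 0.0908]
orientation: [180.0, 0.0, 11.0]
force: [0.0, -0.4, 0.6]
opening: 0.0004
gripper_force: 0.0
```

{"fn": "play_rows", "kwargs": {
  "deltas": [
    [0, 0, -0.00125, 0, 0, 0],
    [0, 0, -0.00125, 0, 0, 0],
    [0, 0, 0, 0, 0, 0]
  ]
}}

```text
clock: 4.15
tool_pos: [0.6659, 0.0467, 0.0886]
orientation: [180.0, 0.0, 11.0]
force: [0.4, 0.3, 0.0]
opening: 0.0005
gripper_force: 0.0
```

```bash
python3 - <<'E'
from h import *
print(get_obs()['force'],get_obs()['tool_pos'])
snap('top','t1'); P=cloud('t1');
b=(P[...,2]>.044)&(P[...,2]<.056)&(P[...,0]>.4)&(P[...,0]<.58)&(abs(P[...,1]-.02)<.09); print(b.sum(), P[b][:,:2].mean(0))
E
```

```text
[0.38430559 0.28821641 0.00702899] [0.66594259 0.04667461 0.08863374]
279 [0.56094257 0.02857095]
```

```bash
python3 - <<'E'
from h import *
p,d=snap('wrist','w2'); q,_,_,_=load('t1')
print(get_obs()['tau'],get_obs()['moment'])
o=np.zeros((480,800,3),np.uint8); o[:360,:480]=cv2.resize(p,(480,360)); c=cv2.resize(q[90:220,240:360],(320,347)); o[:347,480:]=c; cv2.imwrite('pics/c2.png',o)
E
```

```text
[-2.48605720e-04 -6.06851935e+01  2.59850943e+01  6.09292969e+00
  8.55235057e-02  4.64590210e-05] [-0.10757724  0.0015481  -0.01683105]
```

View pics/c2.png

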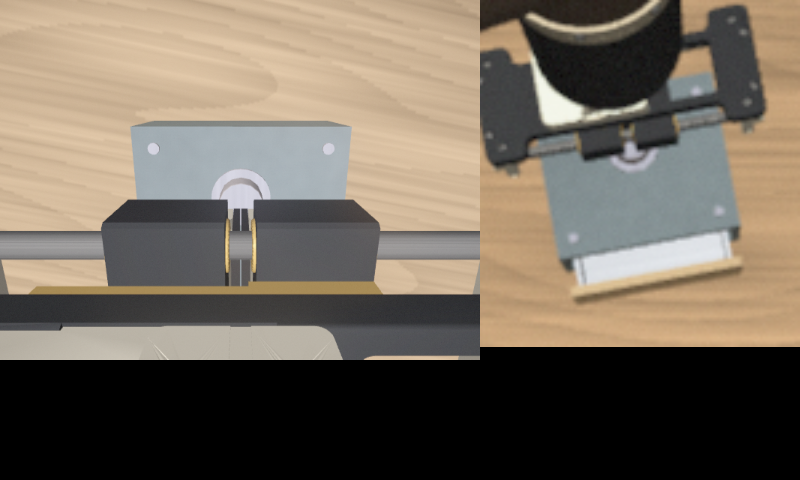

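```bash
python3 - <<'E'
from h import *
for f in('w1','w2'):
    P=cloud(f); r=np.hypot(P[...,0]-.6657,P[...,1]-.047)
    for lo,hi in((0,.010),(.010,.014),(.018,.03)):
        z=P[(r>lo)&(r<hi)][:,2]; print(f,lo,len(z),np.histogram(z,bins=[.05,.058,.062,.064,.066,.068,.07,.072,.074,.076,.078,.08,.085,.1,.2])[0])
E
```

```text
w1 0 576 [  0   0   0   0   0   0   0   0   1 101 462  12   0   0]
w1 0.01 555 [  0   0   2   0   0   1   0   0   1 105 434  12   0   0]
w1 0.018 3387 [   0 2243  612   40    0    0    0    0    0    0    0    0    0    0]
w2 0 1820 [   0    0    0    0    0    0    0    0    0   74  637   13    0 1096]
w2 0.01 1197 [  0   0   0   0   0   0   0   0   0  54 403   6   0 734]
w2 0.018 27812 [   0 2488  766   27    0    0    0    0    0    0    0    0    0 2764]
```

The button is still up at 0.078, so contact hasn't happened yet. I'll continue in small steps.

{"fn": "play_rows", "kwargs": {
  "deltas": [
    [0, 0, -0.00125, 0, 0, 0],
    [0, 0, -0.00125, 0, 0, 0],
    [0, 0, 0, 0, 0, 0]
  ]
}}

```text
clock: 4.55
tool_pos: [0.6659, 0.0467, 0.0866]
orientation: [180.0, 0.0, 11.0]
force: [0.3, -0.3, 0.1]
opening: 0.0004
gripper_force: 0.0
```

```bash
python3 - <<'E'
from h import *
print(get_obs()['force'],get_obs()['tool_pos'])
snap('wrist','w3'); P=cloud('w3'); r=np.hypot(P[...,0]-.6657,P[...,1]-.047)
z=P[(r<.014)][:,2]; print(np.histogram(z,bins=np.arange(.06,.2,.004)))
E
```

```text
[ 0.33584825 -0.33451401  0.11492252] [0.66594104 0.04667971 0.08662677]
(array([   0,    0,    0,    0, 1104,   29,    0,    0,    0,    0,    0,
          1,   54,   92,  129,  135,  194,   90,   92,   45,    4,    0,
          0,  837,   31,   35,   19,   18,   29,   14,   10,    1,    0,
          0]), array([0.06 , 0.064, 0.068, 0.072, 0.076, 0.08 , 0.084, 0.088, 0.092,
       0.096, 0.1  , 0.104, 0.108, 0.112, 0.116, 0.12 , 0.124, 0.128,
       0.132, 0.136, 0.14 , 0.144, 0.148, 0.152, 0.156, 0.16 , 0.164,
       0.168, 0.172, 0.176, 0.18 , 0.184, 0.188, 0.192, 0.196]))
```

```bash
python3 - <<'E'
from h import *
p,d,K,T=load('w3'); t=np.array(get_obs()['tool_pos'])
for dz in(-.019,0,.02):
    c=T@[*(t+[0,0,dz]),1]; u,v=K[0]*c[0]/c[2]+K[2],K[1]*c[1]/c[2]+K[3]; print(dz,u,v)
P=cloud('w3')
for v in range(215,400,8): print(v,P[v,311:331:3,2].round(3),P[v,320,:2].round(3))
o=cv2.resize(p[200:400,220:420],(600,600),interpolation=cv2.INTER_CUBIC); cv2.imwrite('pics/c3.png',o)
E
```

```text
-0.019 320.8735653959861 268.1143125234088
0 320.9065251732439 281.2341086600994
0.02 320.94883783645287 298.07686554404273
215 [0.059 0.06  0.062 0.061 0.061 0.06  0.062] [0.692 0.052]
223 [0.059 0.062 0.061 0.061 0.061 0.062 0.061] [0.688 0.051]
231 [0.063 0.063 0.062 0.062 0.062 0.063 0.064] [0.684 0.051]
239 [0.062 0.063 0.065 0.066 0.067 0.066 0.063] [0.681 0.05 ]
247 [0.076 0.077 0.078 0.079 0.078 0.078 0.078] [0.68 0.05]
255 [0.08  0.078 0.079 0.079 0.078 0.079 0.079] [0.676 0.049]
263 [0.08  0.079 0.079 0.079 0.079 0.079 0.079] [0.672 0.048]
271 [0.079 0.079 0.079 0.079 0.079 0.079 0.079] [0.668 0.048]
279 [0.079 0.11  0.109 0.079 0.11  0.109 0.11 ] [0.664 0.047]
287 [0.119 0.117 0.119 0.08  0.118 0.118 0.12 ] [0.66  0.046]
295 [0.127 0.127 0.126 0.078 0.128 0.127 0.127] [0.656 0.045]
303 [0.134 0.134 0.135 0.061 0.134 0.135 0.133] [0.644 0.043]
311 [0.188 0.188 0.189 0.189 0.189 0.188 0.188] [0.698 0.053]
319 [0.19  0.19  0.19  0.191 0.19  0.189 0.19 ] [0.697 0.053]
327 [0.191 0.192 0.191 0.191 0.192 0.191 0.191] [0.695 0.053]
335 [0.192 0.191 0.191 0.192 0.192 0.191 0.192] [0.694 0.052]
343 [0.19  0.191 0.191 0.192 0.191 0.191 0.191] [0.692 0.052]
351 [0.155 0.155 0.154 0.06  0.154 0.155 0.155] [0.614 0.037]
359 [0.155 0.154 0.155 0.061 0.154 0.154 0.154] [0.61  0.036]
367 [0.154 0.155 0.154 0.061 0.154 0.154 0.155] [0.605 0.035]
375 [0.154 0.154 0.155 0.062 0.154 0.155 0.155] [0.6   0.034]
383 [0.2   0.201 0.2   0.201 0.201 0.2   0.201] [0.689 0.051]
391 [0.203 0.202 0.203 0.203 0.204 0.204 0.202] [0.689 0.051]
399 [0.209 0.209 0.209 0.209 0.209 0.209 0.209] [0.691 0.052]
```

View pics/c3.png

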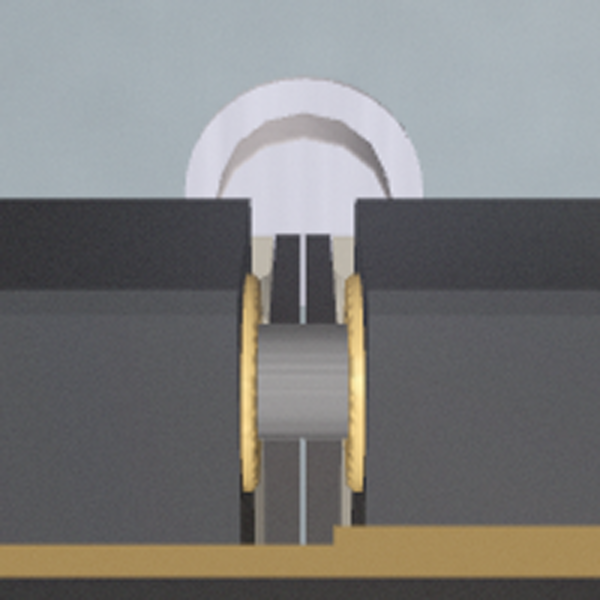

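```bash
python3 - <<'E'
from h import *
p,d,K,T=load('w3'); P=cloud('w3'); print('cam',np.linalg.inv(T).round(3))
for v in (275,277,279,283,287,291,295,299,303): print(v,P[v,314].round(3),P[v,327].round(3),P[v,304].round(3))
o=get_obs(); print(o['joint_pos'],o['tool_pos'])
E
```

```text
cam [[ 0.192 -0.949 -0.25   0.733]
 [-0.981 -0.186 -0.049  0.06 ]
 [-0.     0.255 -0.967  0.266]
 [ 0.     0.     0.     1.   ]]
275 [0.665 0.05  0.078] [0.667 0.044 0.078] [0.665 0.055 0.079]
277 [0.664 0.05  0.078] [0.666 0.044 0.079] [0.664 0.055 0.08 ]
279 [0.675 0.051 0.11 ] [0.676 0.046 0.11 ] [0.676 0.056 0.114]
283 [0.675 0.051 0.114] [0.676 0.046 0.115] [0.676 0.055 0.119]
287 [0.675 0.051 0.117] [0.676 0.046 0.118] [0.676 0.055 0.122]
291 [0.675 0.051 0.122] [0.675 0.046 0.121] [0.7   0.057 0.185]
295 [0.675 0.051 0.127] [0.676 0.046 0.126] [0.7   0.057 0.187]
299 [0.675 0.051 0.131] [0.676 0.046 0.131] [0.7   0.057 0.19 ]
303 [0.675 0.051 0.134] [0.676 0.046 0.134] [0.7   0.057 0.192]
[ 2.07024066e+01  2.50448787e+01 -8.82649960e+00 -9.29842176e-04
 -5.61406398e+01  8.03332307e+01] [0.66601991 0.04666609 0.0867135 ]
```

```bash
python3 - <<'E'
from h import *
p,d=snap('scene','s2'); P=cloud('s2'); _,_,K,T=load('s2')
def pr(x): c=T@[*x,1]; return (K[0]*c[0]/c[2]+K[2],K[1]*c[1]/c[2]+K[3])
t=np.array(get_obs()['tool_pos'])
for dz in(-.019,.022,.047): print(dz,pr(t+[0,0,dz]))
u,v=map(int,pr(t)); x0,y0=max(u-70,0),max(v-70,0)
cr=p[y0:y0+105,x0:x0+140]; cv2.imwrite('pics/c4.png',cv2.resize(cr,(800,600),interpolation=cv2.INTER_CUBIC)); print(x0,y0)
r=(np.hypot(P[...,0]-t[0],P[...,1]-t[1])<.03); print(np.histogram(P[r][:,2],bins=np.arange(.05,.25,.006)))
E
```

```text
-0.019 (np.float64(419.33073514181183), np.float64(269.46785431584976))
0.022 (np.float64(422.174284729527), np.float64(256.55472337480523))
0.047 (np.float64(423.9884143596101), np.float64(248.31639563172766))
350 193
(array([  1, 153, 102,  17,   1,   0,   0,   0,   0,   0,   1,   0,   0,
         0,   0,   0,   0,   0,   0,   0,   0,   0,   0,   7, 122,  16,
        45, 131,  88,  72,  72,  90,  71]), array([0.05 , 0.056, 0.062, 0.068, 0.074, 0.08 , 0.086, 0.092, 0.098,
       0.104, 0.11 , 0.116, 0.122, 0.128, 0.134, 0.14 , 0.146, 0.152,
       0.158, 0.164, 0.17 , 0.176, 0.182, 0.188, 0.194, 0.2  , 0.206,
       0.212, 0.218, 0.224, 0.23 , 0.236, 0.242, 0.248]))
```

View pics/c4.png

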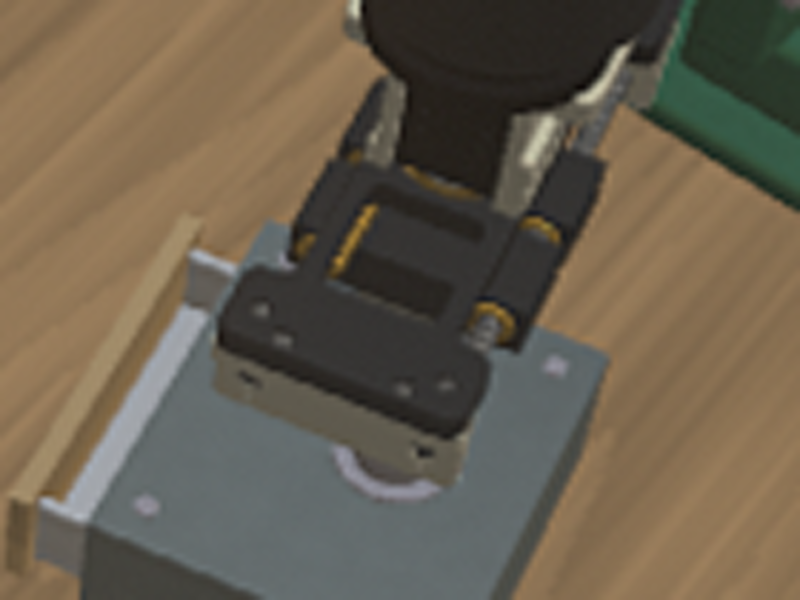

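The wrist view puts the real fingertips (about z = 0.109) well above the button top (0.078), and there is no force. I'll descend carefully with force checks to find contact.

{"fn": "play_rows", "kwargs": {
  "deltas": [
    [0, 0, -0.0025, 0, 0, 0],
    [0, 0, -0.0025, 0, 0, 0],
    [0, 0, -0.0025, 0, 0, 0],
    [0, 0, -0.0025, 0, 0, 0],
    [0, 0, 0, 0, 0, 0]
  ]
}}

```text
clock: 5.15
tool_pos: [0.6658, 0.0466, 0.0784]
orientation: [180.0, 0.0, 11.0]
force: [-1.3, 0.4, 0.2]
opening: 0.0007
gripper_force: 0.0
```

```bash
cat > tip.py <<'E'
from h import *
import sys
o=get_obs(); print(o['force'],o['tool_pos'],o['moment'])
snap('wrist',sys.argv[1]); P=cloud(sys.argv[1])
print('tip z',[P[v,314].round(3).tolist() for v in range(271,284,3)])
r=np.hypot(P[...,0]-.6657,P[...,1]-.047); z=P[(r<.014)&(P[...,2]<.085)][:,2]; print('button z',np.median(z),len(z))
E
python3 tip.py w4
```

```text
[-1.29405549  0.42833224  0.20207474] [0.66582785 0.04663988 0.07838942] [-0.05556111  0.00671753 -0.01398112]
tip z [[0.67, 0.051, 0.078], [0.669, 0.051, 0.08], [0.667, 0.05, 0.078], [0.675, 0.051, 0.102], [0.675, 0.051, 0.107]]
button z 0.078752250471686 914
```

{"fn": "play_rows", "kwargs": {
  "deltas": [
    [0, 0, -0.0025, 0, 0, 0],
    [0, 0, -0.0025, 0, 0, 0],
    [0, 0, -0.0025, 0, 0, 0],
    [0, 0, -0.0025, 0, 0, 0],
    [0, 0, -0.0025, 0, 0, 0],
    [0, 0, -0.0025, 0, 0, 0],
    [0, 0, -0.0025, 0, 0, 0],
    [0, 0, 0, 0, 0, 0]
  ]
}}

```text
clock: 6.0
tool_pos: [0.6659, 0.0466, 0.0645]
orientation: [180.0, 0.0, 11.0]
force: [0.4, 0.2, 0.6]
opening: 0.0004
gripper_force: 0.0
```

```bash
python3 tip.py w5
```

```text
[0.35802109 0.19711296 0.56925727] [0.66586499 0.04662475 0.06445196] [-0.01744078  0.05953024  0.02414571]
tip z [[0.675, 0.052, 0.079], [0.674, 0.051, 0.079], [0.672, 0.051, 0.079], [0.675, 0.051, 0.089], [0.675, 0.051, 0.092]]
button z 0.0787092400489348 536
```

{"fn": "play_rows", "kwargs": {
  "deltas": [
    [0, 0, -0.00125, 0, 0, 0],
    [0, 0, -0.00125, 0, 0, 0],
    [0, 0, -0.00125, 0, 0, 0],
    [0, 0, -0.00125, 0, 0, 0],
    [0, 0, -0.00125, 0, 0, 0],
    [0, 0, -0.00125, 0, 0, 0],
    [0, 0, -0.00125, 0, 0, 0],
    [0, 0, -0.00125, 0, 0, 0],
    [0, 0, 0, 0, 0, 0]
  ]
}}

```text
clock: 6.95
tool_pos: [0.6661, 0.0467, 0.057]
orientation: [180.0, -0.0, 11.0]
force: [-0.7, 1.4, 1.4]
opening: 0.0002
gripper_force: 0.7
```

{"fn": "play_rows", "kwargs": {
  "deltas": [
    [0, 0, -0.00125, 0, 0, 0],
    [0, 0, -0.00125, 0, 0, 0],
    [0, 0, 0, 0, 0, 0]
  ]
}}

```text
clock: 7.25
tool_pos: [0.6662, 0.0467, 0.055]
orientation: [180.0, -0.0, 11.0]
force: [-0.8, 0.4, 3.1]
opening: 0.0004
gripper_force: 1.8
```

{"fn": "play_rows", "kwargs": {
  "deltas": [
    [0, 0, -0.00125, 0, 0, 0],
    [0, 0, -0.00125, 0, 0, 0],
    [0, 0, 0, 0, 0, 0]
  ]
}}

```text
clock: 7.55
tool_pos: [0.6662, 0.0467, 0.0528]
orientation: [180.0, -0.0, 11.0]
force: [-1.4, -0.0, 3.8]
opening: 0.001
gripper_force: 1.9
```

Contact came near reading 0.057, so the true fingertip z is about the reading + 0.021. I'll keep pressing.

{"fn": "play_rows", "kwargs": {
  "deltas": [
    [0, 0, -0.00125, 0, 0, 0],
    [0, 0, -0.00125, 0, 0, 0],
    [0, 0, 0, 0, 0, 0]
  ]
}}

```text
clock: 7.85
tool_pos: [0.6661, 0.0467, 0.0505]
orientation: [-180.0, 0.0, 11.0]
force: [-0.5, -0.8, 1.2]
opening: 0.0006
gripper_force: 1.0
```

{"fn": "play_rows", "kwargs": {
  "deltas": [
    [0, 0, -0.00125, 0, 0, 0],
    [0, 0, -0.00125, 0, 0, 0],
    [0, 0, 0, 0, 0, 0]
  ]
}}

```text
clock: 8.15
tool_pos: [0.6662, 0.0467, 0.0488]
orientation: [180.0, -0.0, 11.0]
force: [-1.1, 0.2, 2.8]
opening: 0.0004
gripper_force: 1.6
```

```bash
cat > tray.py <<'E'
from h import *
import sys
o=get_obs(); print(o['clock'],o['force'],o['tool_pos'])
f=sys.argv[1]; snap('top',f); P=cloud(f)
c,s=np.cos(np.radians(11)),np.sin(np.radians(11)); X=(P[...,0]-.651)*c+(P[...,1]-.044)*s; Y=-(P[...,0]-.651)*s+(P[...,1]-.044)*c
b=(P[...,2]>.040)&(P[...,2]<.056)&(X<-.068)&(X>-.22)&(abs(Y)<.08)
print('panel n',b.sum(),'case x',np.percentile(X[b],[5,50,95]),'y',np.percentile(Y[b],[2,98]))
E
python3 tray.py t2
```

```text
8.15 [-1.06018121  0.17495428  2.76850646] [0.66617855 0.0467117  0.04876074]
panel n 350 case x [-0.12919485 -0.12445783 -0.08114471] y [-0.06720723  0.06751544]
```

Force dropped and the panel is moving out, so the tray is released. I'll lift and go to the whistle.

{"fn": "play_rows", "kwargs": {
  "deltas": [
    [0, 0, 0.03, 0, 0, 0],
    [0, 0, 0.0563, 0, 0, 0],
    [0, 0, 0.0563, 0, 0, 0],
    [-0.0358, 0.0434, 0, 0, 0, -0.0286],
    [-0.0358, 0.0434, 0, 0, 0, -0.0286],
    [-0.0358, 0.0434, 0, 0, 0, -0.0286],
    [-0.0358, 0.0434, 0, 0, 0, -0.0286],
    [-0.0358, 0.0434, 0, 0, 0, -0.0286],
    [-0.0358, 0.0434, 0, 0, 0, -0.0286],
    [-0.0358, 0.0434, 0, 0, 0, -0.0286]
  ]
}}

```text
clock: 9.2
tool_pos: [0.464, 0.2908, 0.1628]
orientation: [180.0, 0.0, -25.2]
force: [0.1, 0.5, -0.2]
opening: 0.0007
gripper_force: 0.0
```

{"fn": "play_rows", "kwargs": {
  "deltas": [
    [-0.0358, 0.0434, 0, 0, 0, -0.0286],
    [0, 0, -0.05, 0, 0, 0],
    [0, 0, -0.05, 0, 0, 0],
    [0, 0, 0, 0, 0, 0],
    [0, 0, 0, 0, 0, 0],
    [0, 0, 0, 0, 0, 0]
  ],
  "gripper": 0.2
}}

```text
clock: 9.8
tool_pos: [0.4381, 0.3252, 0.0848]
orientation: [-179.9, -0.0, -30.2]
force: [0.1, 0.3, 0.9]
opening: 0.0431
gripper_force: 0.0
```

```bash
python3 tray.py t3; python3 - <<'E'
from h import *
o=get_obs(); print(o['tool_pos'],o['orientation'],o['opening'],o['force'])
p,d=snap('wrist','w6'); P=cloud('w6')
t=o['tool_pos']; y=np.radians(-30.2); c,s=np.cos(y),np.sin(y)
X=(P[...,0]-t[0])*c+(P[...,1]-t[1])*s; Y=-(P[...,0]-t[0])*s+(P[...,1]-t[1])*c
f=(abs(X-.0095)<.004)&(abs(Y)<.06)&(P[...,2]>.05)&(P[...,2]<.17)
print('finger',f.sum(),np.percentile(P[f][:,2],[0.5,2,10]) if f.any() else 0, np.percentile(Y[f],[1,50,99]))
a=(P[...,2]>.010)&(P[...,2]<.03)&(np.hypot(P[...,0]-.441,P[...,1]-.323)<.06)
print('whistle',a.sum(),cv2.minAreaRect((P[a][:,:2]*1000).astype(np.float32)),np.percentile(P[a][:,2],98))
E
```

```text
9.8 [0.06433206 0.28327257 0.9188288 ] [0.4381317  0.3252476  0.08482538]
panel n 516 case x [-0.18077131 -0.17313062 -0.07521458] y [-0.06547483  0.0655348 ]
[0.43818789 0.32532711 0.0849828 ] [-1.79824560e+02 -3.53581798e-02 -3.01649638e+01] 0.046897591857874586 [-0.46758449 -0.59690603  0.02847236]
finger 3250 [0.10730961 0.10975569 0.11425272] [-0.03883543 -0.02323053  0.03904928]
whistle 3989 ((443.1121826171875, 323.6407165527344), (24.026199340820312, 66.22676086425781), 61.400238037109375) 0.02617480546419776
```

View pics/w6.png

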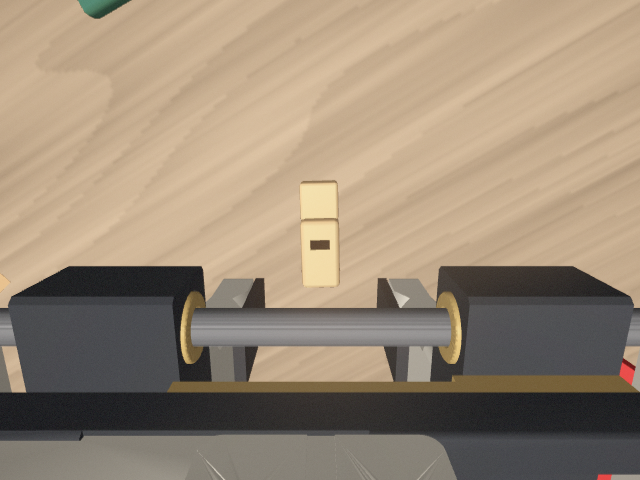

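The tray is fully out, with its panel face at case x -0.180. The whistle is at (320,235), centred between the fingers at (250,300) and (390,300), and the fingertips again sit 22 mm above the reading. I'll descend.

{"fn": "play_rows", "kwargs": {
  "deltas": [
    [0.0006, 0, -0.028, 0, 0, 0],
    [0.0006, 0, -0.028, 0, 0, 0],
    [0, 0, -0.028, 0, 0, 0],
    [0, 0, -0.018, 0, 0, 0],
    [0, 0, -0.01, 0, 0, 0],
    [0, 0, -0.004, 0, 0, 0],
    [0, 0, -0.003, 0, 0, 0],
    [0, 0, 0, 0, 0, 0],
    [0, 0, 0, 0, 0, 0]
  ]
}}

```text
clock: 10.8
tool_pos: [0.4383, 0.3249, -0.0116]
orientation: [-179.9, -0.0, -30.1]
force: [0.8, -0.0, 0.1]
opening: 0.0528
gripper_force: 0.0
```

{"fn": "play_rows", "kwargs": {
  "deltas": [
    [0, 0, -0.0025, 0, 0, 0],
    [0, 0, -0.0025, 0, 0, 0],
    [0, 0, -0.0025, 0, 0, 0],
    [0, 0, 0, 0, 0, 0]
  ]
}}

```text
clock: 11.2
tool_pos: [0.4378, 0.3243, -0.0186]
orientation: [180.0, 0.0, -30.1]
force: [-0.3, 0.3, -0.9]
opening: 0.0529
gripper_force: 0.0
```

{"fn": "play_rows", "kwargs": {
  "deltas": [
    [0, 0, 0, 0, 0, 0],
    [0, 0, 0, 0, 0, 0],
    [0, 0, 0, 0, 0, 0],
    [0, 0, 0, 0, 0, 0],
    [0, 0, 0, 0, 0, 0],
    [0, 0, 0, 0, 0, 0]
  ],
  "gripper": -1
}}

```text
clock: 11.8
tool_pos: [0.438, 0.3245, -0.0182]
orientation: [-180.0, -0.0, -30.1]
force: [0.3, 0.1, 0.2]
opening: 0.0236
gripper_force: 29.9
```

{"fn": "play_rows", "kwargs": {
  "deltas": [
    [0, 0, 0.005, 0, 0, 0],
    [0, 0, 0.02, 0, 0, 0],
    [0, 0, 0.04, 0, 0, 0],
    [0, 0, 0.05, 0, 0, 0],
    [0, 0, 0.035, 0, 0, 0],
    [0, 0, 0, 0, 0, 0]
  ]
}}

```text
clock: 12.4
tool_pos: [0.4398, 0.3266, 0.1065]
orientation: [-179.6, -0.1, -30.1]
force: [-0.3, -0.4, -1.0]
opening: 0.0239
gripper_force: 29.9
```

```bash
python3 - <<'E'
from h import *
o=get_obs(); print(o['tool_pos'],o['orientation'],o['opening'],o['gripper_force'],o['force'])
P=cloud('t3')
c,s=np.cos(np.radians(11)),np.sin(np.radians(11)); X=(P[...,0]-.651)*c+(P[...,1]-.044)*s; Y=-(P[...,0]-.651)*s+(P[...,1]-.044)*c
b=(P[...,2]>.046)&(P[...,2]<.054)&(X<-.15)&(X>-.22)&(abs(Y)<.08)
R=cv2.minAreaRect((P[b][:,:2]*1000).astype(np.float32)); print('panel',R)
fl=(abs(P[...,2]-.014)<.004)&(X<-.07)&(X>-.18)&(abs(Y)<.065); print('floor',cv2.minAreaRect((P[fl][:,:2]*1000).astype(np.float32)),np.median(P[fl][:,2]))
snap('wrist','w7'); P=cloud('w7'); t=o['tool_pos']
a=(P[...,2]>t[2]-.005)&(P[...,2]<t[2]+.075)&(np.hypot(P[...,0]-t[0],P[...,1]-t[1])<.05)
p=load('w7')[0]; h=cv2.cvtColor(p,cv2.COLOR_BGR2HSV); a&=(h[...,0]>17)&(h[...,0]<30)&(h[...,1]>60)
print('whistle',a.sum(),cv2.minAreaRect((P[a][:,:2]*1000).astype(np.float32)),np.percentile(P[a][:,2],[2,50,98]))
E
```

```text
[0.43978301 0.32664137 0.10647752] [-1.79557074e+02 -7.85612684e-02 -3.01000846e+01] 0.023870458254241268 29.937652945518494 [-0.313516   -0.43503604 -0.9856905 ]
panel ((477.253662109375, 10.081024169921875), (8.109024047851562, 141.59896850585938), 11.047652244567871)
floor ((529.7191772460938, 20.293155670166016), (92.48057556152344, 120.29876708984375), 10.996219635009766) 0.013907917298129235
whistle 7466 ((446.25616455078125, 324.68328857421875), (45.32179260253906, 66.73723602294922), 40.94805908203125) [0.13920368 0.14757543 0.15053999]
```

View pics/w7.png

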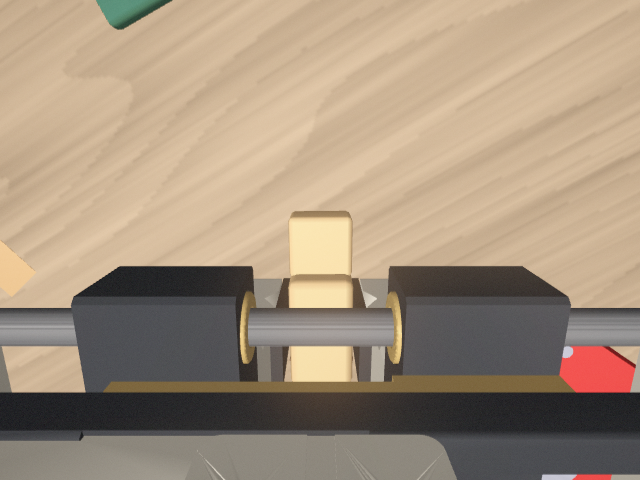

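The whistle is firmly held and straight, at (320,300). I'll carry it to the tray, whose centre is about (0.528, 0.020), yaw 11.

{"fn": "play_rows", "kwargs": {
  "deltas": [
    [0.0148, -0.0549, 0, 0, 0, 0.0326],
    [0.0148, -0.0549, 0, 0, 0, 0.0326],
    [0.0148, -0.0549, 0, 0, 0, 0.0326],
    [0.0148, -0.0549, 0, 0, 0, 0.0326],
    [0.0148, -0.0549, 0, 0, 0, 0.0326],
    [0.0148, -0.0549, 0, 0, 0, 0.0326],
    [0.0148, -0.0549, 0, 0, 0, 0.0326],
    [0, 0, 0, 0, 0, 0],
    [0, 0, 0, 0, 0, 0],
    [0, 0, 0, 0, 0, 0]
  ]
}}

```text
clock: 13.45
tool_pos: [0.5203, 0.0172, 0.1011]
orientation: [180.0, 0.1, 10.9]
force: [-0.1, -0.3, 0.4]
opening: 0.0237
gripper_force: 29.9
```

{"fn": "play_rows", "kwargs": {
  "deltas": [
    [0.0025, 0.0025, -0.025, 0, 0, 0],
    [0, 0, -0.025, 0, 0, 0],
    [0, 0, -0.025, 0, 0, 0],
    [0, 0, -0.0175, 0, 0, 0],
    [0, 0, -0.01125, 0, 0, 0],
    [0, 0, -0.00625, 0, 0, 0],
    [0, 0, -0.00375, 0, 0, 0],
    [0, 0, 0, 0, 0, 0],
    [0, 0, 0, 0, 0, 0]
  ]
}}

```text
clock: 14.35
tool_pos: [0.5232, 0.0193, 0.0113]
orientation: [-180.0, -0.1, 10.9]
force: [-0.7, 0.2, -0.2]
opening: 0.0235
gripper_force: 29.9
```

{"fn": "play_rows", "kwargs": {
  "deltas": [
    [0, 0, -0.0025, 0, 0, 0],
    [0, 0, -0.0025, 0, 0, 0],
    [0, 0, -0.0025, 0, 0, 0],
    [0, 0, -0.0025, 0, 0, 0],
    [0, 0, -0.0025, 0, 0, 0],
    [0, 0, 0, 0, 0, 0],
    [0, 0, 0, 0, 0, 0]
  ]
}}

```text
clock: 15.05
tool_pos: [0.5228, 0.019, 0.0007]
orientation: [180.0, 0.0, 10.9]
force: [0.4, 0.7, 0.8]
opening: 0.0235
gripper_force: 29.9
```

{"fn": "play_rows", "kwargs": {
  "deltas": [
    [0, 0, -0.00125, 0, 0, 0],
    [0, 0, -0.00125, 0, 0, 0],
    [0, 0, -0.00125, 0, 0, 0],
    [0, 0, -0.00125, 0, 0, 0],
    [0, 0, 0, 0, 0, 0],
    [0, 0, 0, 0, 0, 0]
  ]
}}

```text
clock: 15.65
tool_pos: [0.5228, 0.019, -0.0033]
orientation: [180.0, 0.0, 10.9]
force: [-0.4, -0.1, 0.8]
opening: 0.0237
gripper_force: 29.9
```

{"fn": "play_rows", "kwargs": {
  "deltas": [
    [0, 0, -0.000625, 0, 0, 0],
    [0, 0, -0.000625, 0, 0, 0],
    [0, 0, 0, 0, 0, 0],
    [0, 0, 0, 0, 0, 0]
  ]
}}

```text
clock: 16.05
tool_pos: [0.5229, 0.019, -0.0042]
orientation: [180.0, -0.0, 10.9]
force: [0.1, 0.4, 0.9]
opening: 0.0236
gripper_force: 29.9
```

{"fn": "play_rows", "kwargs": {
  "deltas": [
    [0, 0, -0.0006, 0, 0, 0],
    [0, 0, 0, 0, 0, 0],
    [0, 0, 0, 0, 0, 0]
  ]
}}

```text
clock: 16.35
tool_pos: [0.5231, 0.0191, -0.0043]
orientation: [180.0, -0.0, 10.9]
force: [-1.5, -0.0, 5.6]
opening: 0.024
gripper_force: 29.9
```

{"fn": "play_rows", "kwargs": {
  "deltas": [
    [0, 0, 0, 0, 0, 0],
    [0, 0, 0, 0, 0, 0],
    [0, 0, 0, 0, 0, 0],
    [0, 0, 0, 0, 0, 0]
  ],
  "gripper": -0.1
}}

```text
clock: 16.75
tool_pos: [0.5227, 0.019, -0.0049]
orientation: [180.0, 0.0, 10.9]
force: [0.0, -0.2, -0.3]
opening: 0.039
gripper_force: 0.0
```

{"fn": "play_rows", "kwargs": {
  "deltas": [
    [0, 0, 0.005, 0, 0, 0],
    [0, 0, 0.015, 0, 0, 0],
    [0, 0, 0.03, 0, 0, 0],
    [0, 0, 0.04, 0, 0, 0],
    [0, 0, 0.04, 0, 0, 0],
    [0, 0, 0, 0, 0, 0]
  ]
}}

```text
clock: 17.35
tool_pos: [0.5259, 0.0199, 0.1048]
orientation: [-180.0, -0.5, 11.0]
force: [-0.1, 1.7, -0.0]
opening: 0.0396
gripper_force: 0.0
```

{"fn": "play_rows", "kwargs": {
  "deltas": [
    [-0.042, -0.008, 0, 0, 0, 0],
    [-0.042, -0.008, 0, 0, 0, 0],
    [0, 0, 0, 0, 0, 0],
    [0, 0, 0, 0, 0, 0]
  ],
  "gripper": -1
}}

```text
clock: 17.75
tool_pos: [0.4556, 0.0062, 0.1002]
orientation: [-180.0, -0.1, 11.0]
force: [0.3, 0.3, -0.3]
opening: 0.0132
gripper_force: 0.0
```

```bash
python3 - <<'E'
from h import *
o=get_obs(); print(o['tool_pos'],o['orientation'],o['opening'],o['force'])
c,s=np.cos(np.radians(11)),np.sin(np.radians(11)); t=o['tool_pos']; print('tcp case',(t[0]-.651)*c+(t[1]-.044)*s,-(t[0]-.651)*s+(t[1]-.044)*c)
p,d=snap('wrist','w8'); P=cloud('w8')
X=(P[...,0]-.651)*c+(P[...,1]-.044)*s; Y=-(P[...,0]-.651)*s+(P[...,1]-.044)*c
h=cv2.cvtColor(p,cv2.COLOR_BGR2HSV)
a=(P[...,2]>.024)&(P[...,2]<.046)&(X>-.165)&(X<-.085)&(abs(Y)<.05)
print('whistle X,Y,z',[np.percentile(q[a],[1,50,99]).round(4) for q in(X,Y,P[...,2])])
b=(P[...,2]>.046)&(P[...,2]<.055)&(X<-.16)&(X>-.2)&(abs(Y)<.08); print('panel',np.percentile(X[b],[1,99]))
E
```

```text
[0.45555201 0.0062345  0.10019763] [-1.79984232e+02 -1.01648253e-01  1.09577138e+01] 0.01321997602760436 [ 0.25030777  0.31051141 -0.30806014]
tcp case -0.19906305315675737 0.00022159266427624474
whistle X,Y,z [array([-0.1578, -0.1252, -0.0938]), array([-0.0115,  0.0001,  0.0119]), array([0.0282, 0.0381, 0.0403])]
panel [-0.17951823 -0.17126147]
```

View pics/w8.png

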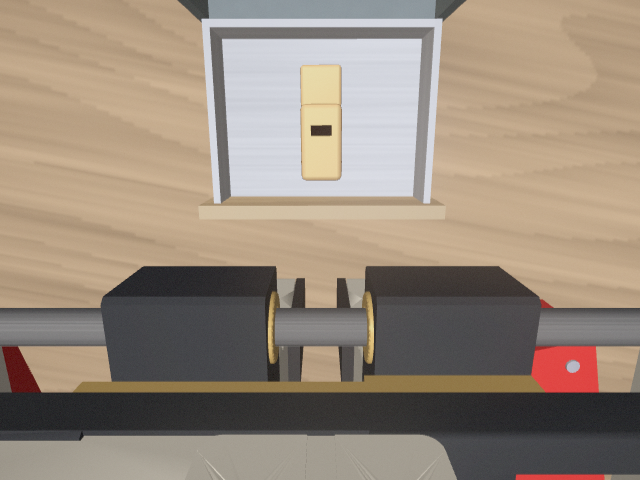

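The whistle lies flat in the tray at (320,120), and the panel is at (320,210). I'll lower in front of the panel and push.

{"fn": "play_rows", "kwargs": {
  "deltas": [
    [0, 0, -0.03, 0, 0, 0],
    [0, 0, -0.035, 0, 0, 0],
    [0, 0, -0.03, 0, 0, 0],
    [0, 0, -0.02, 0, 0, 0],
    [0, 0, -0.01, 0, 0, 0],
    [0, 0, -0.0025, 0, 0, 0],
    [0, 0, 0, 0, 0, 0],
    [0, 0, 0, 0, 0, 0]
  ]
}}

```text
clock: 18.6
tool_pos: [0.4564, 0.0065, -0.002]
orientation: [-180.0, -0.1, 10.9]
force: [-0.5, -0.2, -0.1]
opening: 0.0006
gripper_force: 0.0
```

{"fn": "play_rows", "kwargs": {
  "deltas": [
    [0.00123, 0.00024, 0, 0, 0, 0],
    [0.00123, 0.00024, 0, 0, 0, 0],
    [0.00123, 0.00024, 0, 0, 0, 0],
    [0.00123, 0.00024, 0, 0, 0, 0],
    [0.00123, 0.00024, 0, 0, 0, 0],
    [0.00123, 0.00024, 0, 0, 0, 0],
    [0.00123, 0.00024, 0, 0, 0, 0],
    [0.00123, 0.00024, 0, 0, 0, 0],
    [0.00123, 0.00024, 0, 0, 0, 0],
    [0.00123, 0.00024, 0, 0, 0, 0]
  ]
}}

```text
clock: 19.6
tool_pos: [0.4649, 0.008, -0.0029]
orientation: [180.0, 0.1, 10.9]
force: [-3.0, -0.1, 1.8]
opening: 0.0006
gripper_force: 1.0
```

{"fn": "play_rows", "kwargs": {
  "deltas": [
    [0.00123, 0.00024, 0, 0, 0, 0],
    [0.00123, 0.00024, 0, 0, 0, 0],
    [0.00123, 0.00024, 0, 0, 0, 0],
    [0.00123, 0.00024, 0, 0, 0, 0]
  ]
}}

```text
clock: 20.0
tool_pos: [0.4692, 0.0088, -0.0029]
orientation: [180.0, 0.0, 10.9]
force: [-2.3, -0.9, 1.0]
opening: 0.0006
gripper_force: 1.1
```

{"fn": "play_rows", "kwargs": {
  "deltas": [
    [0.00122, 0.00024, 0, 0, 0, 0],
    [0.00122, 0.00024, 0, 0, 0, 0],
    [0.00122, 0.00024, 0, 0, 0, 0],
    [0.00122, 0.00024, 0, 0, 0, 0],
    [0.00122, 0.00024, 0, 0, 0, 0],
    [0.00122, 0.00024, 0, 0, 0, 0],
    [0.00122, 0.00024, 0, 0, 0, 0],
    [0.00122, 0.00024, 0, 0, 0, 0],
    [0.00122, 0.00024, 0, 0, 0, 0],
    [0.00122, 0.00024, 0, 0, 0, 0]
  ]
}}

```text
clock: 21.0
tool_pos: [0.4791, 0.0108, -0.0028]
orientation: [180.0, 0.0, 10.9]
force: [-2.2, -1.0, -2.7]
opening: 0.0005
gripper_force: 1.2
```

{"fn": "play_rows", "kwargs": {
  "deltas": [
    [0.00122, 0.00024, 0, 0, 0, 0],
    [0.00122, 0.00024, 0, 0, 0, 0],
    [0.00122, 0.00024, 0, 0, 0, 0],
    [0.00122, 0.00024, 0, 0, 0, 0],
    [0.00122, 0.00024, 0, 0, 0, 0],
    [0.00122, 0.00024, 0, 0, 0, 0],
    [0.00122, 0.00024, 0, 0, 0, 0],
    [0.00122, 0.00024, 0, 0, 0, 0],
    [0.00122, 0.00024, 0, 0, 0, 0],
    [0.00122, 0.00024, 0, 0, 0, 0]
  ]
}}

```text
clock: 22.0
tool_pos: [0.4889, 0.0127, -0.0027]
orientation: [180.0, 0.0, 10.9]
force: [-2.6, -1.0, -2.1]
opening: 0.0002
gripper_force: 1.4
```

{"fn": "play_rows", "kwargs": {
  "deltas": [
    [0.00122, 0.00024, 0, 0, 0, 0],
    [0.00122, 0.00024, 0, 0, 0, 0],
    [0.00122, 0.00024, 0, 0, 0, 0],
    [0.00122, 0.00024, 0, 0, 0, 0],
    [0.00122, 0.00024, 0, 0, 0, 0],
    [0.00122, 0.00024, 0, 0, 0, 0],
    [0.00122, 0.00024, 0, 0, 0, 0],
    [0.00122, 0.00024, 0, 0, 0, 0],
    [0.00122, 0.00024, 0, 0, 0, 0],
    [0.00122, 0.00024, 0, 0, 0, 0]
  ]
}}

```text
clock: 23.0
tool_pos: [0.4987, 0.0147, -0.0027]
orientation: [180.0, 0.0, 10.9]
force: [-2.3, -2.3, -1.2]
opening: 0.0003
gripper_force: 1.5
```

{"fn": "play_rows", "kwargs": {
  "deltas": [
    [0.00122, 0.00024, 0, 0, 0, 0],
    [0.00122, 0.00024, 0, 0, 0, 0],
    [0.00122, 0.00024, 0, 0, 0, 0],
    [0.00122, 0.00024, 0, 0, 0, 0],
    [0.00122, 0.00024, 0, 0, 0, 0],
    [0.00122, 0.00024, 0, 0, 0, 0],
    [0.00122, 0.00024, 0, 0, 0, 0],
    [0.00122, 0.00024, 0, 0, 0, 0],
    [0.00122, 0.00024, 0, 0, 0, 0],
    [0.00122, 0.00024, 0, 0, 0, 0]
  ]
}}

```text
clock: 24.0
tool_pos: [0.5085, 0.0166, -0.0028]
orientation: [180.0, 0.0, 10.9]
force: [-2.4, -2.5, -0.9]
opening: 0.0005
gripper_force: 1.7
```

{"fn": "play_rows", "kwargs": {
  "deltas": [
    [0.00122, 0.00024, 0, 0, 0, 0],
    [0.00122, 0.00024, 0, 0, 0, 0],
    [0.00122, 0.00024, 0, 0, 0, 0],
    [0.00122, 0.00024, 0, 0, 0, 0],
    [0.00122, 0.00024, 0, 0, 0, 0],
    [0.00122, 0.00024, 0, 0, 0, 0],
    [0.00122, 0.00024, 0, 0, 0, 0],
    [0.00122, 0.00024, 0, 0, 0, 0],
    [0.00122, 0.00024, 0, 0, 0, 0],
    [0.00122, 0.00024, 0, 0, 0, 0]
  ]
}}

```text
clock: 25.0
tool_pos: [0.5182, 0.0185, -0.0027]
orientation: [180.0, 0.0, 10.9]
force: [-2.9, -3.2, -0.8]
opening: 0.0004
gripper_force: 1.8
```

{"fn": "play_rows", "kwargs": {
  "deltas": [
    [0.00122, 0.00024, 0, 0, 0, 0],
    [0.00122, 0.00024, 0, 0, 0, 0],
    [0.00122, 0.00024, 0, 0, 0, 0],
    [0.00122, 0.00024, 0, 0, 0, 0],
    [0.00122, 0.00024, 0, 0, 0, 0],
    [0.00122, 0.00024, 0, 0, 0, 0],
    [0.00122, 0.00024, 0, 0, 0, 0],
    [0.00122, 0.00024, 0, 0, 0, 0],
    [0.00122, 0.00024, 0, 0, 0, 0],
    [0.00122, 0.00024, 0, 0, 0, 0]
  ]
}}

```text
clock: 26.0
tool_pos: [0.528, 0.0204, -0.0027]
orientation: [180.0, 0.0, 10.9]
force: [-3.6, -3.3, -1.1]
opening: 0.0004
gripper_force: 2.0
```

{"fn": "play_rows", "kwargs": {
  "deltas": [
    [0.00122, 0.00024, 0, 0, 0, 0],
    [0.00122, 0.00024, 0, 0, 0, 0],
    [0.00122, 0.00024, 0, 0, 0, 0],
    [0.00122, 0.00024, 0, 0, 0, 0],
    [0.00122, 0.00024, 0, 0, 0, 0],
    [0.00122, 0.00024, 0, 0, 0, 0],
    [0.00122, 0.00024, 0, 0, 0, 0],
    [0.00122, 0.00024, 0, 0, 0, 0],
    [0.00122, 0.00024, 0, 0, 0, 0],
    [0.00122, 0.00024, 0, 0, 0, 0]
  ]
}}

```text
clock: 27.0
tool_pos: [0.5371, 0.0222, -0.0028]
orientation: [180.0, 0.1, 10.9]
force: [-6.0, -4.4, 3.1]
opening: 0.0001
gripper_force: 3.3
```

{"fn": "play_rows", "kwargs": {
  "deltas": [
    [0.00122, 0.00024, 0, 0, 0, 0],
    [0.00122, 0.00024, 0, 0, 0, 0],
    [0.00122, 0.00024, 0, 0, 0, 0],
    [0.00122, 0.00024, 0, 0, 0, 0],
    [0.00122, 0.00024, 0, 0, 0, 0],
    [0.00122, 0.00024, 0, 0, 0, 0],
    [0.00122, 0.00024, 0, 0, 0, 0],
    [0.00122, 0.00024, 0, 0, 0, 0],
    [0.00122, 0.00024, 0, 0, 0, 0]
  ]
}}

```text
clock: 27.9
tool_pos: [0.5453, 0.0238, -0.0028]
orientation: [180.0, 0.1, 10.9]
force: [-7.6, -2.7, 5.1]
opening: 0.0003
gripper_force: 4.1
```

{"fn": "play_rows", "kwargs": {
  "deltas": [
    [0, 0, 0, 0, 0, 0],
    [0, 0, 0, 0, 0, 0]
  ]
}}

```text
clock: 28.1
tool_pos: [0.5455, 0.0238, -0.0028]
orientation: [180.0, 0.1, 10.9]
force: [-6.8, -3.4, 3.5]
opening: -0.0002
gripper_force: 3.7
```

```bash
python3 - <<'E'
from h import *
o=get_obs(); t=o['tool_pos']; c,s=np.cos(np.radians(11)),np.sin(np.radians(11))
print('tcp case',(t[0]-.651)*c+(t[1]-.044)*s,-(t[0]-.651)*s+(t[1]-.044)*c,o['force'],o['moment'])
p,d=snap('wrist','w9'); P=cloud('w9'); X=(P[...,0]-.651)*c+(P[...,1]-.044)*s
for u in(200,320,440): print(u,[(v,X[v,u].round(3),P[v,u,2].round(3)) for v in range(200,310,8)])
a,_=snap('scene','s3')
o=np.zeros((360,800,3),np.uint8); o[:,:480]=cv2.resize(p,(480,360)); o[:,480:]=cv2.resize(a[200:335,320:440],(320,360),interpolation=cv2.INTER_CUBIC); cv2.imwrite('pics/c9.png',o)
E
```

```text
tcp case -0.10739776685372573 0.0002919735410772291 [-6.82156218 -3.37843241  3.51348   ] [-1.20729451  2.36071294  0.00885612]
200 [(200, np.float64(-0.058), np.float64(0.061)), (208, np.float64(-0.06), np.float64(0.061)), (216, np.float64(-0.063), np.float64(0.061)), (224, np.float64(-0.076), np.float64(0.015)), (232, np.float64(-0.079), np.float64(0.015)), (240, np.float64(-0.083), np.float64(0.015)), (248, np.float64(-0.086), np.float64(0.015)), (256, np.float64(-0.088), np.float64(0.018)), (264, np.float64(-0.088), np.float64(0.029)), (272, np.float64(-0.068), np.float64(0.094)), (280, np.float64(-0.068), np.float64(0.099)), (288, np.float64(-0.068), np.float64(0.103)), (296, np.float64(-0.068), np.float64(0.107)), (304, np.float64(-0.069), np.float64(0.108))]
320 [(200, np.float64(-0.058), np.float64(0.061)), (208, np.float64(-0.06), np.float64(0.061)), (216, np.float64(-0.063), np.float64(0.062)), (224, np.float64(-0.07), np.float64(0.039)), (232, np.float64(-0.073), np.float64(0.04)), (240, np.float64(-0.083), np.float64(0.014)), (248, np.float64(-0.086), np.float64(0.016)), 
[... 267 characters left out ...]
0.052)), (304, np.float64(-0.095), np.float64(0.051))]
440 [(200, np.float64(-0.058), np.float64(0.06)), (208, np.float64(-0.06), np.float64(0.061)), (216, np.float64(-0.063), np.float64(0.061)), (224, np.float64(-0.076), np.float64(0.015)), (232, np.float64(-0.079), np.float64(0.015)), (240, np.float64(-0.082), np.float64(0.015)), (248, np.float64(-0.086), np.float64(0.015)), (256, np.float64(-0.088), np.float64(0.019)), (264, np.float64(-0.088), np.float64(0.03)), (272, np.float64(-0.068), np.float64(0.094)), (280, np.float64(-0.068), np.float64(0.099)), (288, np.float64(-0.068), np.float64(0.103)), (296, np.float64(-0.068), np.float64(0.108)), (304, np.float64(-0.069), np.float64(0.109))]
```

View pics/c9.png

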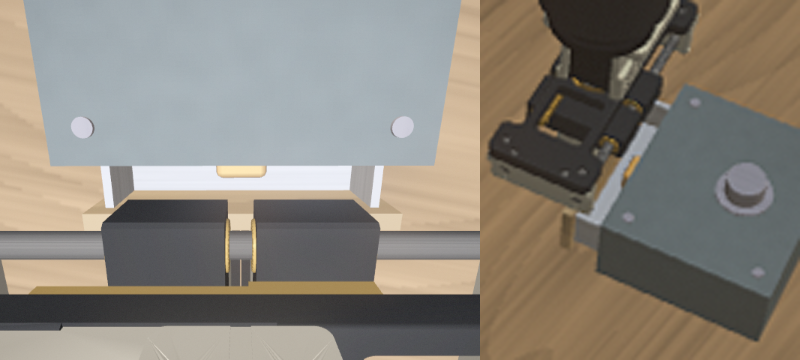

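The body clears the case by over 30 mm and the tray is about 1.5 mm short of shut. From here I'll push in fine steps and watch for the click.

{"fn": "play_rows", "kwargs": {
  "deltas": [
    [0.00061, 0.00012, 0, 0, 0, 0],
    [0.00061, 0.00012, 0, 0, 0, 0],
    [0.00061, 0.00012, 0, 0, 0, 0],
    [0.00061, 0.00012, 0, 0, 0, 0],
    [0, 0, 0, 0, 0, 0]
  ]
}}

```text
clock: 28.7
tool_pos: [0.5472, 0.0241, -0.0028]
orientation: [180.0, 0.1, 10.9]
force: [-8.5, -4.2, 4.9]
opening: 0.0003
gripper_force: 4.2
```

{"fn": "play_rows", "kwargs": {
  "deltas": [
    [0.00061, 0.00012, 0, 0, 0, 0],
    [0.00061, 0.00012, 0, 0, 0, 0],
    [0.00061, 0.00012, 0, 0, 0, 0],
    [0.00061, 0.00012, 0, 0, 0, 0],
    [0, 0, 0, 0, 0, 0]
  ]
}}

```text
clock: 29.2
tool_pos: [0.5498, 0.0247, -0.0027]
orientation: [180.0, 0.1, 10.9]
force: [-5.5, -4.3, 1.6]
opening: 0.0004
gripper_force: 3.0
```

{"fn": "play_rows", "kwargs": {
  "deltas": [
    [0.00061, 0.00012, 0, 0, 0, 0],
    [0.00061, 0.00012, 0, 0, 0, 0],
    [0, 0, 0, 0, 0, 0]
  ]
}}

```text
clock: 29.5
tool_pos: [0.5509, 0.0248, -0.0028]
orientation: [180.0, 0.1, 10.9]
force: [-5.9, -5.0, 2.4]
opening: 0.0004
gripper_force: 2.9
```

{"fn": "play_rows", "kwargs": {
  "deltas": [
    [0.00061, 0.00012, 0, 0, 0, 0],
    [0.00061, 0.00012, 0, 0, 0, 0],
    [0, 0, 0, 0, 0, 0]
  ]
}}

```text
clock: 29.8
tool_pos: [0.5519, 0.025, -0.0027]
orientation: [180.0, 0.1, 10.9]
force: [-5.9, -3.5, 2.5]
opening: 0.0003
gripper_force: 2.9
```

{"fn": "play_rows", "kwargs": {
  "deltas": [
    [0.00061, 0.00012, 0, 0, 0, 0],
    [0.00061, 0.00012, 0, 0, 0, 0],
    [0.00061, 0.00012, 0, 0, 0, 0],
    [0, 0, 0, 0, 0, 0]
  ]
}}

```text
clock: 30.2
tool_pos: [0.5537, 0.0254, -0.0027]
orientation: [180.0, 0.0, 10.9]
force: [-3.4, -3.6, 1.1]
opening: 0.0003
gripper_force: 2.3
```

{"fn": "play_rows", "kwargs": {
  "deltas": [
    [0.00061, 0.00012, 0, 0, 0, 0],
    [0.00061, 0.00012, 0, 0, 0, 0],
    [0.00061, 0.00012, 0, 0, 0, 0],
    [0, 0, 0, 0, 0, 0]
  ]
}}

```text
clock: 30.6
tool_pos: [0.5553, 0.0258, -0.0027]
orientation: [180.0, 0.0, 10.9]
force: [-3.9, -3.1, 1.6]
opening: 0.0007
gripper_force: 2.1
```

{"fn": "play_rows", "kwargs": {
  "deltas": [
    [0.00061, 0.00012, 0, 0, 0, 0],
    [0.00061, 0.00012, 0, 0, 0, 0],
    [0.00061, 0.00012, 0, 0, 0, 0],
    [0, 0, 0, 0, 0, 0]
  ]
}}

```text
clock: 31.0
tool_pos: [0.5567, 0.0261, -0.0027]
orientation: [180.0, 0.0, 10.9]
force: [-3.2, -3.1, -0.1]
opening: 0.0007
gripper_force: 2.3
```

{"fn": "play_rows", "kwargs": {
  "deltas": [
    [0.00061, 0.00012, 0, 0, 0, 0],
    [0.00061, 0.00012, 0, 0, 0, 0],
    [0.00061, 0.00012, 0, 0, 0, 0],
    [0, 0, 0, 0, 0, 0]
  ]
}}

```text
clock: 31.4
tool_pos: [0.557, 0.0261, -0.0028]
orientation: [180.0, 0.1, 10.9]
force: [-7.8, -1.5, 4.2]
opening: 0.0005
gripper_force: 4.0
```

{"fn": "play_rows", "kwargs": {
  "deltas": [
    [0.00061, 0.00012, 0, 0, 0, 0],
    [0, 0, 0, 0, 0, 0]
  ]
}}

```text
clock: 31.6
tool_pos: [0.5571, 0.0261, -0.0028]
orientation: [180.0, 0.2, 10.9]
force: [-8.7, -3.4, 5.6]
opening: 0.0004
gripper_force: 4.8
```

{"fn": "play_rows", "kwargs": {
  "deltas": [
    [0.00061, 0.00012, 0, 0, 0, 0],
    [0, 0, 0, 0, 0, 0]
  ]
}}

```text
clock: 31.8
tool_pos: [0.5571, 0.0261, -0.0028]
orientation: [180.0, 0.2, 10.9]
force: [-11.1, -2.3, 8.3]
opening: 0.0005
gripper_force: 5.5
```

It's solid at 0.557, so this is the rigid stop and the click lies behind it. I'll back off gently and check that the tray settles at 0.

{"fn": "play_rows", "kwargs": {
  "deltas": [
    [-0.00122, -0.00024, 0, 0, 0, 0],
    [-0.00122, -0.00024, 0, 0, 0, 0],
    [-0.00122, -0.00024, 0, 0, 0, 0],
    [-0.00122, -0.00024, 0, 0, 0, 0],
    [-0.00122, -0.00024, 0, 0, 0, 0],
    [-0.00122, -0.00024, 0, 0, 0, 0],
    [-0.00122, -0.00024, 0, 0, 0, 0],
    [-0.00122, -0.00024, 0, 0, 0, 0],
    [-0.00122, -0.00024, 0, 0, 0, 0],
    [-0.00122, -0.00024, 0, 0, 0, 0]
  ]
}}

```text
clock: 32.8
tool_pos: [0.5496, 0.0249, -0.0026]
orientation: [-180.0, -0.0, 10.9]
force: [-1.7, 0.3, -0.4]
opening: 0.0006
gripper_force: 1.0
```

{"fn": "play_rows", "kwargs": {
  "deltas": [
    [-0.00122, -0.00024, 0, 0, 0, 0],
    [-0.00122, -0.00024, 0, 0, 0, 0],
    [-0.00122, -0.00024, 0, 0, 0, 0],
    [-0.00122, -0.00024, 0, 0, 0, 0],
    [-0.00122, -0.00024, 0, 0, 0, 0],
    [-0.00122, -0.00024, 0, 0, 0, 0],
    [-0.00122, -0.00024, 0, 0, 0, 0],
    [-0.00122, -0.00024, 0, 0, 0, 0],
    [-0.00122, -0.00024, 0, 0, 0, 0],
    [-0.00122, -0.00024, 0, 0, 0, 0]
  ]
}}

```text
clock: 33.8
tool_pos: [0.5396, 0.0227, -0.0027]
orientation: [180.0, -0.0, 10.9]
force: [0.5, 0.4, -0.4]
opening: 0.0006
gripper_force: 0.0
```

```bash
cat > chk.py <<'E'
from h import *
import sys
o=get_obs(); t=o['tool_pos']; c,s=np.cos(np.radians(11)),np.sin(np.radians(11))
print('tcp case',(t[0]-.651)*c+(t[1]-.044)*s,o['force'])
p,d=snap('wrist',sys.argv[1]); P=cloud(sys.argv[1]); X=(P[...,0]-.651)*c+(P[...,1]-.044)*s;Y=-(P[...,0]-.651)*s+(P[...,1]-.044)*c
b=(P[...,2]>.047)&(P[...,2]<.054)&(X<-.07)&(X>-.2)&(abs(Y)<.07); print('panel',b.sum(),np.percentile(X[b],[1,50,99]))
E
python3 chk.py w10
```

```text
tcp case -0.11342343519783839 [ 0.52418905  0.38267143 -0.35705259]
panel 5560 [-0.09450483 -0.08752357 -0.0860726 ]
```

The tray stays at front x = -0.0945 (shut) with no contact. I'll retreat and verify.

{"fn": "play_rows", "kwargs": {
  "deltas": [
    [-0.02, -0.004, 0, 0, 0, 0],
    [-0.02, -0.004, 0, 0, 0, 0],
    [0, 0, 0.04, 0, 0, 0],
    [0, 0, 0.05, 0, 0, 0],
    [0, 0, 0.05, 0, 0, 0],
    [0, 0, 0, 0, 0, 0],
    [0, 0, 0, 0, 0, 0],
    [0, 0, 0, 0, 0, 0],
    [0, 0, 0, 0, 0, 0],
    [0, 0, 0, 0, 0, 0]
  ]
}}

```text
clock: 34.85
tool_pos: [0.5071, 0.0161, 0.1082]
orientation: [180.0, 0.1, 10.9]
force: [-0.3, 0.5, 0.7]
opening: 0.0003
gripper_force: 0.0
```

```bash
python3 chk.py w11 && python3 -c "
from plant import *
close_job()"
```

```text
tcp case -0.14662559749920395 [-0.29724142  0.47384965  0.67816146]
panel 3466 [-0.09465633 -0.09067906 -0.08676807]
the job is handed in; nothing more can be done
```

The job is handed in at about 35 s: the button was pressed, the whistle laid in the tray, and the tray pushed to its stop; it then stayed shut by itself with the arm clear, and the highest push I read was about 11 N along the tray, nearly 14 N in all, under the 15 N limit.

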